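# Lock the quarter-turn stud into the feeder spinner housing

### The arm

A 6-joint arm with a two-finger parallel gripper is mounted at the origin on the work surface. World frame = base frame: x ahead of the robot, y to its left, z up, the work surface at z = 0. Lengths are in m, angles in rad, forces in N, time in s.
With the tool pointing down it reaches from about 0.35 to 0.975 m from the base axis. Payload 7.1 kg.
Tool frame: the origin (TCP) lies at the very end of the fingers, on their centre line; the grasp point (between the pads) lies 19 mm behind it; z points along the fingers, y is the direction in which the jaws open and shut (so a half turn about z gives the same grasp; the last joint's range is limited). The gripper opens to 88 mm and grips with 3 to 60 N. Pads are 20 mm wide; open, the fingers measure 115 mm over their backs; the gripper's body (75 mm by 178 mm) begins 61 mm behind the grasp point.
Start: joints at [-1.171, 0.423, 1.63, -0, 1.089, -0.019], TCP at [0.254, -0.571, 0.223] pointing down, gripper open.
Joint ranges: [-3, 3], [-0.9, 2.11], [0.09, 2.58], [-1.31, 4.45], [0.11, 2.69], [-2.54, 2.54]. Speed limits (rad/s): [2.39, 2.39, 3.01, 3.14, 3.14, 3.14].

### API

Orientations are given as a rotation vector (axis times angle).
In Python, from station import arm gives the robot as it stands.
- The arm moves only by the tool servo_tool, never from a script. Its argument "motion" is a list of rows, each an object with "translation": the shift along the tool's x, y, z in cm, a list of three; "angular": the turn, a rotation vector about the tool's x, y, z in rad, a list of three; "gripper": the opening, from 0 (shut) to 1 (fully open). In form: [{"translation": [tx, ty, tz], "angular": [ax, ay, az], "gripper": gripper}, ...]. A call has 1 to 12 rows; each row shifts and turns the commanded pose from where the row before left it, along the tool's axes as they then stand; what a row does not reach is not made up. A row lasts 1/8 s, in which the tool goes at most 62.5 mm and 10.7 degrees, less where a joint would pass 70% of its speed; a pose out of reach is approached as far as the arm can. A call with a gripper value outside its range is refused whole. The fingers move at their own pace and stop on an object; the grip force is fixed at half the most. Time passes only in rows, so rows that do not move let the fingers close. It gives the time, the measured TCP pose, the force and the opening at its end, in the units of the state.
- arm.sense(): the state, without advancing time (a new reading comes with each control period).
- arm.snapshot(name): name is "scene" or "top" or "wrist"; returns a dict with "frame" (384x512x3 uint8, red, green, blue), "mtx" (3x3 intrinsics, pixels), "dist" ([k1, k2, p1, p2, k3] as OpenCV has them; the pictures are not rectified), "rvec" (rotation vector, rad) and "tvec" (3), from world to camera coordinates, as OpenCV has them. Camera axes: x right, y down, z forward; pixel columns grow to the right and rows downward; lengths in m; the calibration is good to about 2 mm. A picture is of the moment at which its call begins. There is no depth.
- arm.finish_job(): hands the job in, once; it reports no verdict.
The state is a dict: "time": time; "joints": joint angles; "dq": joint speeds; "joint_efforts": joint torques, N m; "position": TCP position; "ee_rot": TCP orientation; "force": force on the tool from outside, world axes, zero at the start; "torque": the same for the moment, N m; "grip_width": finger opening in m.
Only numpy, scipy, OpenCV 4.12 (cv2) and the standard library are available. Lean on these libraries where they do the work, as an engineer would, in place of code of your own. Each camera call takes 0.05 s, during which the arm holds its last target. There are 200 camera calls.

### The job

Lift the winged quarter-turn stud out of its bracket, lower it into the slotted well on top of the feeder spinner housing, push it in gently against its spring until its shoulder bottoms, and turn it a quarter turn clockwise (seen from above) so that it springs up into its lock. Let go and leave it standing locked; never lean hard on it, and leave the small parts lying around where they are.

Things in the scene. Friction and masses are not known exactly. Their poses are not given: they have to be found in the camera images.
- stud_grip (a point): Steel quarter-turn stud, loose, 99 mm tall, 0.09-0.14 kg, standing upright in the bracket. This point: centre of its wing bar (44 mm along x, 14 mm thick along y, 28 mm tall). z up. Below it: bar's underside 14 mm, 12 mm neck, shoulder disc (24 mm dia) underside 64 mm, 12 mm shaft, cross pin 75 mm, cone-tipped foot 85 mm. Pinch the bar across its 14 mm.
- stud_pin (a point): Centre of the stud's cross pin (6 mm dia, 30 mm long, along x like the wing bar), on the stud's axis 75 mm below stud_grip; half a turn makes no difference. Its foot meets the sprung_plate with the pin still in the slot: 2 N, then 1 N per mm, 11 N when the shoulder meets the slotted plate 9 mm on. The pin can turn only within the last 2 mm; let up, it rises 5 mm from the bottom into lock pockets.
- well (a point): On the axis of the housing's round well (50 mm bore, collar 58 mm over), at its rim, 8 mm over the housing's flat top. Same axes as the housing. In it a 6 mm slotted steel plate (the receptacle), its top anywhere from 4 to 40 mm below the rim, to be found by feel: slot 34 x 9 mm along x with a 15 mm square opening in the middle; under it the sprung_plate. Over 36 N of push bends it.
- housing: Green feeder spinner housing, fixed: round foot (210 mm dia), box 150 x 120 mm over it, flat top at 120 mm, well centred 30 mm along +x. Origin: centre of its underside on the rusty turntable; z up; x runs along the slot in the well. To enter, the pin must lie along x; locked, it lies along y, after a quarter turn clockwise from above. Turn stops block the other way and going past.
- bracket_top (a point): Aluminium bracket, fixed, channel 90 x 61 mm, its top at 28 mm height. This point: centre of its top. A slot 46 x 17 mm along x holds the stud: the shoulder rests on the top, shaft and pin hang in the slot; lift straight up. Bolted lugs at both x ends reach to 67 mm from the centre.
- clip_a: Black plastic hopper clip, 50 x 18 x 31 mm, loose, origin under its centre. Not to be shifted.
- clip_b: The other, like black plastic hopper clip. Not to be shifted.
- washer: Bronze thrust washer, 48 mm dia, 5 mm thick, loose, origin under its centre. Not to be shifted.
- dial: Chrome timer dial, 72 mm dia, 42 mm tall, loose, origin under its centre. Not to be shifted.
There are look-alikes about, which are no part of the job. Leave any turquoise look-alike of the part that bears stud_grip alone.

How it is judged:
By the outcome, as a careful person would: the job done as asked, in the order asked, and still so for the second after the job is handed in, with the robot touching nothing.
It also fails if it takes over 64 s, if anything falls off the work surface, if the arm or the gripper's body presses on something with over 40 N, if the wrist force passes 120 N, or if a joint passes its speed limit or range.

## Working session

There is one attempt and no reset: what is moved stays moved. The work goes in short steps, Python scripts to look and compute and a tool call to move; the robot and the scene stay as the last step left them, time stands still between calls to the robot, and variables do not carry over. Pictures are saved under pics/ and viewed, about 8 in all and at most 12, crops included, and the job is handed in when it is done.

Besides the shell and the picture viewer there is one more tool, called by a JSON object that holds its "name" and its "arguments", one argument or row to a line. servo_tool: Moves the arm, as the interface text tells. Its arguments: {"type":"object","properties":{"motion":{"type":"array"}},"required":["motion"]}

```bash
mkdir -p pics; ls; python3 - <<'E'
from station import arm
import cv2,pickle
S={}
for n in ("scene","top","wrist"):
    s=arm.snapshot(n);S[n]=s
    cv2.imwrite(f"pics/{n}0.png",s["frame"][:,:,::-1])
pickle.dump(S,open("s0.pkl","wb"))
st=arm.sense();print(st)
a=cv2.imread("pics/scene0.png");b=cv2.imread("pics/top0.png")
cv2.imwrite("pics/top0b.png",cv2.resize(b,(800,600),interpolation=cv2.INTER_CUBIC))
cv2.imwrite("pics/scene0b.png",cv2.resize(a,(800,600),interpolation=cv2.INTER_CUBIC))
E
```

```text
pics
{'time': 0.15, 'joints': array([-1.17101984e+00,  4.23719693e-01,  1.63044357e+00, -3.17488239e-05,
        1.08860524e+00, -1.89767371e-02]), 'dq': array([ 0.00113382, -0.00246216, -0.0013219 , -0.00275825,  0.00087055,
       -0.00174431]), 'joint_efforts': array([ 2.12502091e-03, -5.44985175e+01, -2.73919612e+01,  6.45468291e-02,
        2.04687036e-02, -7.79548509e-05]), 'position': array([ 0.25401102, -0.57061497,  0.22207416]), 'ee_rot': array([-3.07185338e+00, -6.52764318e-01,  3.92779465e-04]), 'force': array([-0.07086934, -0.4714527 ,  0.26760436]), 'torque': array([-0.00313639, -0.00059702,  0.00094407]), 'grip_width': 0.08779298087364797}
```

View pics/top0b.png

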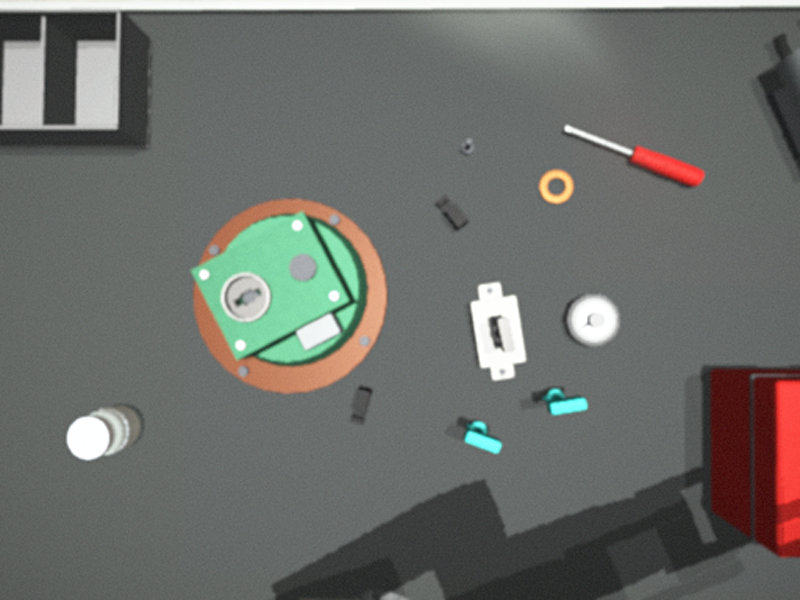

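View pics/scene0b.png

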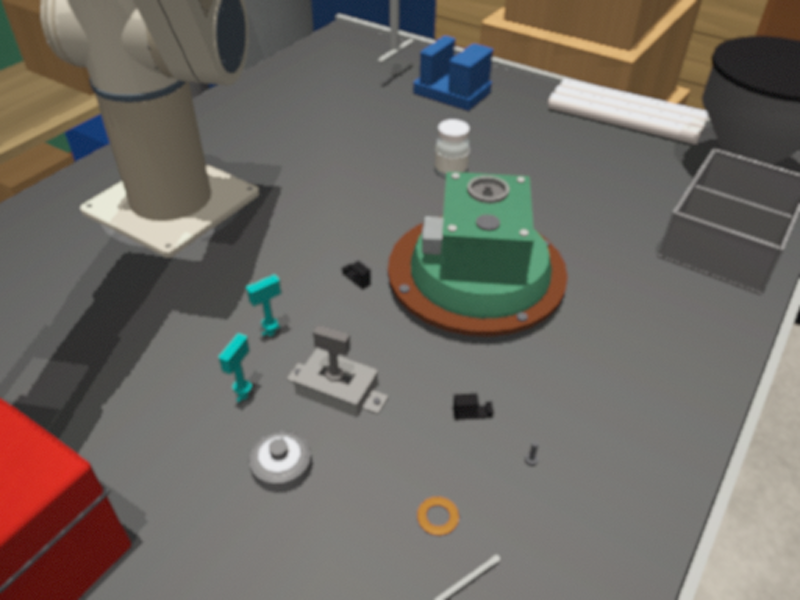

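```bash
cat >h.py <<'E'
import numpy as np,cv2,pickle
def ray(s,uv):
    R=cv2.Rodrigues(np.array(s["rvec"],float))[0];t=np.array(s["tvec"],float).ravel()
    p=cv2.undistortPointsIter(np.array([[uv]],float),s["mtx"],np.array(s["dist"],float),None,None,(3,50,1e-10)).ravel()
    return -R.T@t, R.T@np.array([p[0],p[1],1.])
def onz(s,uv,z):
    c,d=ray(s,uv);return c+d*(z-c[2])/d[2]
def proj(s,P):
    return cv2.projectPoints(np.array(P,float).reshape(-1,3),np.array(s["rvec"],float),np.array(s["tvec"],float),s["mtx"],np.array(s["dist"],float))[0].reshape(-1,2)
def tri(obs):
    A=np.zeros((3,3));b=np.zeros(3)
    for s,uv in obs:
        c,d=ray(s,uv);d=d/np.linalg.norm(d);M=np.eye(3)-np.outer(d,d);A+=M;b+=M@c
    X=np.linalg.solve(A,b);return X,[np.linalg.norm(proj(s,X)[0]-uv) for s,uv in obs]
def crop(s,x,y,w,h,k):
    return cv2.resize(np.ascontiguousarray(s["frame"][y:y+h,x:x+w,::-1]),None,fx=k,fy=k,interpolation=cv2.INTER_CUBIC)
E
python3 - <<'E'
from h import *
S=pickle.load(open("s0.pkl","rb"))
t,s=S["top"],S["scene"]
m=np.vstack([np.hstack([crop(t,115,130,80,60,5),crop(t,285,175,80,60,5)]),np.hstack([crop(s,275,100,80,60,5),crop(s,180,205,80,60,5)])])
cv2.imwrite("pics/m1.png",m)
for n in S:
    c,d=ray(S[n],(256,192));print(n,c,d, S[n]["mtx"][0,0])
print(onz(t,(320,212),0.028),onz(t,(157,190),.128))
E
```

```text
scene [ 0.87824643 -0.62543691  0.72124583] [-0.39331747  0.61119794 -0.68688816] 451.2044540217061
top [ 0.50792368 -0.07271281  0.83730314] [ 0.02608726  0.04409943 -0.99884774] 375.2630752498401
wrist [ 0.32644815 -0.53942752  0.38327587] [-0.2642135  -0.10295064 -0.95905574] 289.6021701116469
[ 0.48707866 -0.17481526  0.028     ] [0.52894033 0.14740802 0.128     ]
```

View pics/m1.png

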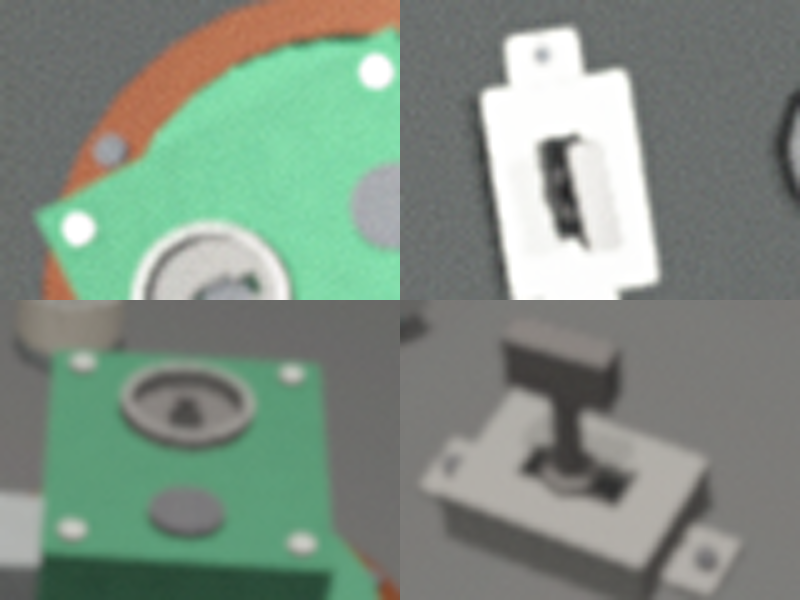

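```bash
python3 - <<'E'
from h import *
from scipy.optimize import least_squares
S=pickle.load(open("s0.pkl","rb"))
t,s=S["top"],S["scene"]
P=[((153.6,220.8),(291.6,112.2)),((130.6,175.8),(333.4,114.6)),((213.8,189.4),(289.4,145.8)),((190.2,144.4),(335.4,148.6)),((157.1,190.4),(312.6,121))]
X=[]
for a,b in P:
    x,r=tri([(t,a),(s,b)]);X.append(x);print(x.round(4),np.round(r,1))
X=np.array(X)
c=X[:4].mean(0);d=(X[0]+X[1]-X[2]-X[3]);e=X[1]-X[0]+X[3]-X[2];print(c,np.degrees(np.arctan2(d[1],d[0])),np.degrees(np.arctan2(e[1],e[0])),np.degrees(np.arctan2(*(X[4]-c)[1::-1])),np.linalg.norm((X[4]-c)[:2]))
for n,p in dict(b1=(490,290),b2=(502,372)).items(): print(n,onz(t,np.array(p)*.64,.004))
for p in [(471,301),(517,294),(526,357),(480,364)]: print(onz(t,np.array(p)*.64,.028))
# bar top in scene: corners crop->full
for p in [(508,322),(615,349),(618,337),(520,318)]: print('bar',onz(s,((p[0]-400)/5+180,(p[1]-300)/5+205),.106))
for p in [(572,145),(600,140),(622,245),(588,250)]: print('bart',onz(t,((p[0]-400)/5+285,(p[1])/5+175),.106))
E
```

```text
[0.4725 0.1465 0.1506] [0.7 0.5]
[0.5553 0.1907 0.1508] [0.8 0.6]
[0.5312 0.036  0.1508] [0.7 0.7]
[0.6142 0.0807 0.1508] [0.8 0.7]
[0.5288 0.1408 0.1516] [0.9 0.7]
[0.54330483 0.11346487 0.15075157] 118.04555335606842 28.199746716232596 117.92630306875283 0.030911036216994755
b1 [ 0.54476226 -0.1635025   0.004     ]
b2 [ 0.42901471 -0.18086629  0.004     ]
[ 0.52836722 -0.13486546  0.028     ]
[ 0.53843901 -0.19791282  0.028     ]
[ 0.45212273 -0.21044517  0.028     ]
[ 0.44193109 -0.14762264  0.028     ]
bar [ 0.46666792 -0.17642654  0.106     ]
bar [ 0.50888951 -0.16503967  0.106     ]
bar [ 0.50609718 -0.1593452   0.106     ]
bar [ 0.46912997 -0.17218109  0.106     ]
bart [ 0.50458792 -0.16375742  0.106     ]
bart [ 0.50661205 -0.17457479  0.106     ]
bart [ 0.4660243  -0.18319663  0.106     ]
bart [ 0.46396893 -0.17008564  0.106     ]
```

```bash
cat >>h.py <<'E'
from scipy.spatial.transform import Rotation as Ro
def go(st,p,yaw):
    "tool-frame shift (cm) in the present frame, and rotvec to tool-down with x at yaw (deg)"
    R=Ro.from_rotvec(st["ee_rot"]); T=Ro.from_euler('z',yaw,degrees=True)*Ro.from_euler('x',180,degrees=True)
    x=R.as_matrix()[:,0]
    print("now",np.round(st["position"],4),"yaw",round(np.degrees(np.arctan2(x[1],x[0])),2),"F",np.round(st["force"],1),"w",round(st["grip_width"],4),"t",round(st["time"],2))
    print("shift cm",np.round(R.inv().apply(np.array(p)-st["position"])*100,2),"rot",np.round((R.inv()*T).as_rotvec(),4),"shift in target frame",np.round(T.inv().apply(np.array(p)-st["position"])*100,2),"q",np.round(st["joints"],2))
E
python3 - <<'E'
from h import *
from station import arm
go(arm.sense(),(0.487,-0.172,.20),9)
E
```

```text
now [ 0.254  -0.5706  0.2221] yaw 23.99 F [-0.1 -0.5  0.3] w 0.0878 t 0.15
shift cm [ 37.49 -26.94   2.24] rot [-1.200e-03  2.000e-04  2.617e-01] shift in target frame [ 29.25 -35.73   2.21] q [-1.17  0.42  1.63 -0.    1.09 -0.02]
```

{"name": "servo_tool", "arguments": {
  "motion": [
    {"translation": [4.4,-3.2,0],"angular": [0,0,0],"gripper": 1},
    {"translation": [4.7,-3.4,0],"angular": [0,0,0],"gripper": 1},
    {"translation": [4.7,-3.4,0],"angular": [0,0,0],"gripper": 1},
    {"translation": [4.7,-3.4,0],"angular": [0,0,0],"gripper": 1},
    {"translation": [4.7,-3.4,0],"angular": [0,0,0],"gripper": 1},
    {"translation": [4.7,-3.4,0],"angular": [0,0,0],"gripper": 1},
    {"translation": [4.7,-3.4,0],"angular": [0,0,0],"gripper": 1},
    {"translation": [4.9,-3.3,1.0],"angular": [0,0,0],"gripper": 1},
    {"translation": [0,0,0.6],"angular": [0,0,0.13],"gripper": 1},
    {"translation": [0,0,0.6],"angular": [0,0,0.13],"gripper": 1},
    {"translation": [0,0,0],"angular": [0,0,0],"gripper": 1},
    {"translation": [0,0,0],"angular": [0,0,0],"gripper": 1}
  ]
}}

```text
time: 1.65
position: [0.4874, -0.1729, 0.2008]
ee_rot: [3.131, 0.253, 0.0]
force: [0.2, 0.1, 0.5]
grip_width: 0.0879
```

```bash
python3 - <<'E'
from h import *
from station import arm
s=arm.snapshot("wrist");st=arm.sense();pickle.dump((s,st),open("s1.pkl","wb"))
go(st,(0.487,-0.172,.20),9)
print(proj(s,[(0.487,-.172,.106)]))
cv2.imwrite("pics/w1.png",cv2.resize(s["frame"][:,:,::-1],(800,600),interpolation=cv2.INTER_CUBIC))
E
```

```text
now [ 0.4874 -0.173   0.2009] yaw 9.19 F [ 0.6  0.4 -0.2] w 0.088 t 1.7
shift cm [-0.02 -0.1   0.09] rot [ 0.0001 -0.0002  0.0033] shift in target frame [-0.02 -0.1   0.09] q [-0.36  0.29  1.88 -0.    0.96  1.05]
[[257.54473257 195.83490767]]
```

View pics/w1.png

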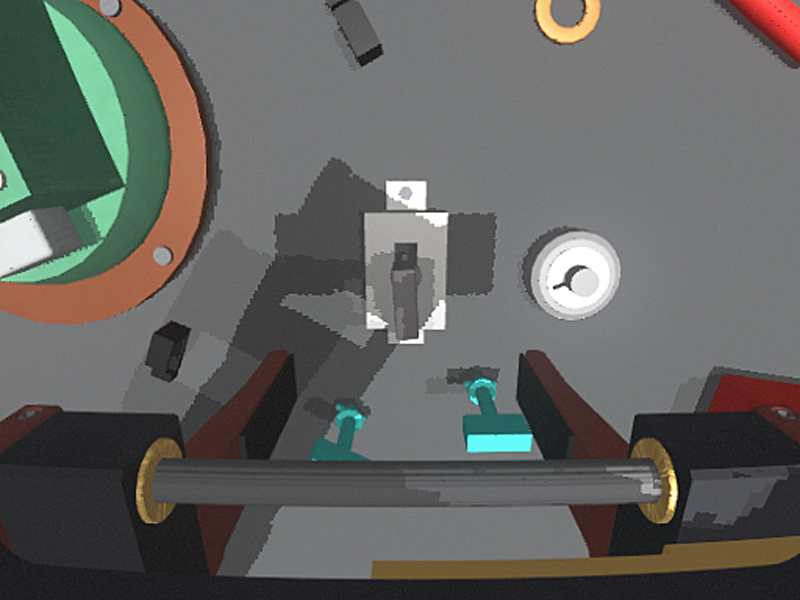

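```bash
python3 - <<'E'
from h import *
s,st=pickle.load(open("s1.pkl","rb"))
c=crop(s,220,140,80,90,6.5)
c=cv2.convertScaleAbs(c,alpha=1.3,beta=10)
cv2.imwrite("pics/w1c.png",c)
E
```

```text
(no output)
```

View pics/w1c.png

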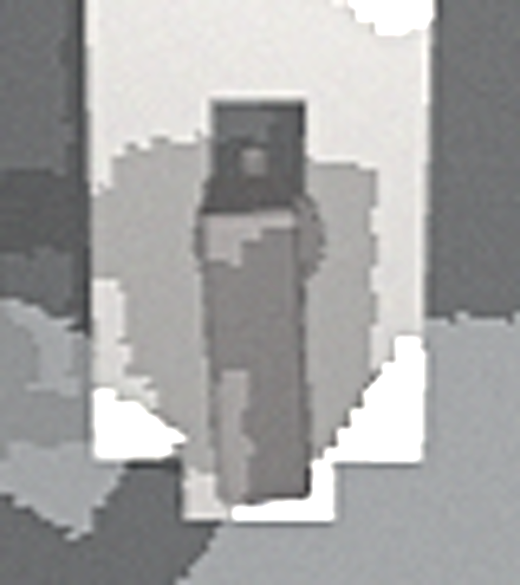

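```bash
python3 - <<'E'
from h import *
s,st=pickle.load(open("s1.pkl","rb"))
f=lambda p:(220+(p[0]+.5)/6.5-.5,140+(p[1]+.5)/6.5-.5)
q=[(203,229),(222,503),(309,496),(297,229)]
P=np.array([onz(s,f(p),.106) for p in q]);print(P.round(4),P.mean(0))
for a,b in((1,0),(2,3),(0,3),(1,2)):
    d=P[b]-P[a];print(np.linalg.norm(d),np.degrees(np.arctan2(d[1],d[0])))
# predicted outline for trial poses
for yaw in (13,):
  c=P.mean(0)
  y=np.radians(yaw);ex=np.array([np.cos(y),np.sin(y),0]);ey=np.array([-np.sin(y),np.cos(y),0])
  for z in(0,-.028):
    pr=proj(s,[c+sx*.022*ex+sy*.007*ey+[0,0,z] for sx,sy in((1,1),(-1,1),(-1,-1),(1,-1))]);print(((pr-[220,140])*6.5).round())
# shoulder disc right edge / bracket corners
B=[(90,460),(424,460)]
for p in B+[(212,100),(306,100)]: print(onz(s,f(p),.028))
E
```

```text
[[ 0.5057 -0.1628  0.106 ]
 [ 0.4657 -0.1718  0.106 ]
 [ 0.4689 -0.1841  0.106 ]
 [ 0.5078 -0.1757  0.106 ]] [ 0.4870305  -0.17359841  0.106     ]
0.0409530257101049 12.619850183191277
0.03984161332411518 12.083316918962332
0.013102831033906848 -80.76003832306445
0.012711523291507066 -75.84443813114932
[[195. 217.]
 [217. 511.]
 [313. 505.]
 [295. 211.]]
[[200. 177.]
 [221. 446.]
 [308. 441.]
 [291. 171.]]
[ 0.43993033 -0.1490923   0.028     ]
[ 0.45004932 -0.21132236  0.028     ]
[ 0.5110689  -0.16134552  0.028     ]
[ 0.51376343 -0.17789762  0.028     ]
```

```bash
python3 - <<'E'
from h import *
from station import arm
go(arm.sense(),(0.488,-0.1733,.073),12.4)
E
```

```text
now [ 0.4874 -0.173   0.2009] yaw 9.19 F [ 0.6  0.4 -0.2] w 0.088 t 1.7
shift cm [ 0.05  0.04 12.79] rot [ 0.0001 -0.0002 -0.0561] shift in target frame [ 0.05  0.05 12.79] q [-0.36  0.29  1.88 -0.    0.96  1.05]
```

{"name": "servo_tool", "arguments": {
  "motion": [
    {"translation": [0.05,0.05,2],"angular": [0,0,-0.056],"gripper": 1},
    {"translation": [0,0,3],"angular": [0,0,0],"gripper": 1},
    {"translation": [0,0,3],"angular": [0,0,0],"gripper": 1},
    {"translation": [0,0,2.5],"angular": [0,0,0],"gripper": 1},
    {"translation": [0,0,1.5],"angular": [0,0,0],"gripper": 1},
    {"translation": [0,0,0.8],"angular": [0,0,0],"gripper": 1},
    {"translation": [0,0,0],"angular": [0,0,0],"gripper": 0.5},
    {"translation": [0,0,0],"angular": [0,0,0],"gripper": 0.3}
  ]
}}

```text
time: 2.7
position: [0.4885, -0.1734, 0.0734]
ee_rot: [3.123, 0.337, 0.002]
force: [-0.1, 0.0, 0.8]
grip_width: 0.0711
```

```bash
python3 - <<'E'
from h import *
from station import arm
s=arm.snapshot("wrist");st=arm.sense();pickle.dump((s,st),open("s2.pkl","wb"))
go(st,(0.488,-0.1733,.073),12.4)
cv2.imwrite("pics/w2.png",cv2.convertScaleAbs(crop(s,150,120,210,160,3.8),alpha=1.3,beta=10))
E
```

```text
now [ 0.4885 -0.1733  0.0734] yaw 12.31 F [-0.7  0.4  0. ] w 0.0674 t 2.75
shift cm [-0.05 -0.01  0.04] rot [ 0.0008 -0.0012 -0.0015] shift in target frame [-0.05 -0.01  0.04] q [-0.36  0.5   1.95  0.    0.69  0.99]
```

View pics/w2.png

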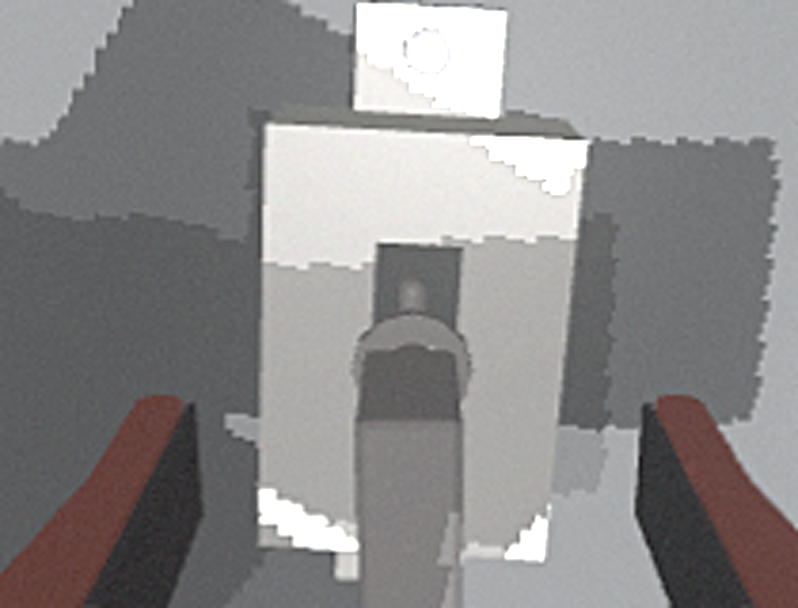

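```bash
python3 - <<'E'
from h import *
s,st=pickle.load(open("s2.pkl","rb"))
R=Ro.from_rotvec(st["ee_rot"])
f=lambda p:(150+(p[0]+.5)/3.8-.5,120+(p[1]+.5)/3.8-.5)
for n,p,z in [("ftl",(358,418),.106),("ftr",(463,419),.106),("fbl",(363,351),.078),("fbr",(457,351),.078),("disc front bottom",(412,317),.028),("disc l",(354,365),.030),("disc r",(470,365),.030),("r mid",(463,560),.106),("l mid",(357,560),.106)]:
    P=onz(s,f(p),z);print(n,P.round(4),"tool mm",(R.inv().apply(P-st["position"])*1000).round(1))
E
```

```text
ftl [ 0.5086 -0.1621  0.106 ] tool mm [ 22.1  -6.7 -32.5]
ftr [ 0.5113 -0.1752  0.106 ] tool mm [ 21.9   6.7 -32.5]
fbl [ 0.5072 -0.1617  0.078 ] tool mm [20.7 -7.4 -4.5]
fbr [ 0.5102 -0.1756  0.078 ] tool mm [20.7  6.9 -4.5]
disc front bottom [ 0.4976 -0.1712  0.028 ] tool mm [ 9.3 -0.2 45.4]
disc l [ 0.486  -0.1619  0.03  ] tool mm [ -0.1 -11.7  43.4]
disc r [ 0.4909 -0.1845  0.03  ] tool mm [-0.1 11.4 43.4]
r mid [ 0.4915 -0.1798  0.106 ] tool mm [  1.5   7.  -32.6]
l mid [ 0.4885 -0.166   0.106 ] tool mm [  1.6  -7.1 -32.6]
```

{"name": "servo_tool", "arguments": {
  "motion": [
    {"translation": [0,0,0],"angular": [0,0,0],"gripper": 0.15},
    {"translation": [0,0,0],"angular": [0,0,0],"gripper": 0.05},
    {"translation": [0,0,0],"angular": [0,0,0],"gripper": 0.0},
    {"translation": [0,0,0],"angular": [0,0,0],"gripper": 0.0},
    {"translation": [0,0,0],"angular": [0,0,0],"gripper": 0.0},
    {"translation": [0,0,0],"angular": [0,0,0],"gripper": 0.0},
    {"translation": [0,0,0],"angular": [0,0,0],"gripper": 0.0},
    {"translation": [0,0,0],"angular": [0,0,0],"gripper": 0.0}
  ]
}}

```text
time: 3.75
position: [0.4879, -0.1731, 0.0726]
ee_rot: [-3.123, -0.337, 0.0]
force: [-0.1, 0.3, -1.7]
grip_width: 0.0139
```

{"name": "servo_tool", "arguments": {
  "motion": [
    {"translation": [0,0,-0.6],"angular": [0,0,0],"gripper": 0},
    {"translation": [0,0,-1],"angular": [0,0,0],"gripper": 0},
    {"translation": [0,0,-1.5],"angular": [0,0,0],"gripper": 0},
    {"translation": [0,0,-3],"angular": [0,0,0],"gripper": 0},
    {"translation": [0,0,-3],"angular": [0,0,0],"gripper": 0},
    {"translation": [0,0,-4],"angular": [0,0,0],"gripper": 0},
    {"translation": [0,0,-4],"angular": [0,0,0],"gripper": 0},
    {"translation": [0,0,-3],"angular": [0,0,0],"gripper": 0},
    {"translation": [0,0,-1.5],"angular": [0,0,0],"gripper": 0},
    {"translation": [0,0,0],"angular": [0,0,0],"gripper": 0},
    {"translation": [0,0,0],"angular": [0,0,0],"gripper": 0}
  ]
}}

```text
time: 5.12
position: [0.4872, -0.1728, 0.2875]
ee_rot: [-3.123, -0.337, 0.003]
force: [0.4, 0.4, -0.9]
grip_width: 0.0136
```

```bash
python3 - <<'E'
from h import *
from station import arm
s=arm.snapshot("wrist");st=arm.sense();pickle.dump((s,st),open("s3.pkl","wb"))
go(st,(0.529,0.1403,.29),118)
E
```

```text
now [ 0.4872 -0.1728  0.2873] yaw 12.31 F [ 0.4 -0.3 -0.6] w 0.0138 t 5.17
shift cm [ 10.76 -29.7   -0.25] rot [-3.0000e-03  2.0000e-04 -1.8447e+00] shift in target frame [25.68 18.39 -0.27] q [-0.36  0.19  1.8  -0.    1.15  0.99]
```

{"name": "servo_tool", "arguments": {
  "motion": [
    {"translation": [1.0,-2.7,0],"angular": [0,0,0],"gripper": 0},
    {"translation": [1.6,-4.5,0],"angular": [0,0,0],"gripper": 0},
    {"translation": [1.8,-5,0],"angular": [0,0,0],"gripper": 0},
    {"translation": [1.8,-5,0],"angular": [0,0,0],"gripper": 0},
    {"translation": [1.8,-5,0],"angular": [0,0,0],"gripper": 0},
    {"translation": [1.6,-4.5,0],"angular": [0,0,0],"gripper": 0},
    {"translation": [1.16,-3.0,0],"angular": [0,0,0],"gripper": 0}
  ]
}}

```text
time: 6.05
position: [0.5292, 0.142, 0.2872]
ee_rot: [3.123, 0.339, -0.004]
force: [0.6, 0.1, -1.1]
grip_width: 0.0141
```

{"name": "servo_tool", "arguments": {
  "motion": [
    {"translation": [0,0,0],"angular": [0,0,-0.12],"gripper": 0},
    {"translation": [0,0,0],"angular": [0,0,-0.17],"gripper": 0},
    {"translation": [0,0,0],"angular": [0,0,-0.18],"gripper": 0},
    {"translation": [0,0,0],"angular": [0,0,-0.18],"gripper": 0},
    {"translation": [0,0,0],"angular": [0,0,-0.18],"gripper": 0},
    {"translation": [0,0,0],"angular": [0,0,-0.18],"gripper": 0},
    {"translation": [0,0,0],"angular": [0,0,-0.18],"gripper": 0},
    {"translation": [0,0,0],"angular": [0,0,-0.18],"gripper": 0},
    {"translation": [0,0,0],"angular": [0,0,-0.18],"gripper": 0},
    {"translation": [0,0,0],"angular": [0,0,-0.17],"gripper": 0},
    {"translation": [0,0,0],"angular": [0,0,-0.125],"gripper": 0},
    {"translation": [0,0,0],"angular": [0,0,0],"gripper": 0}
  ]
}}

```text
time: 7.55
position: [0.5292, 0.1398, 0.2874]
ee_rot: [-1.618, -2.691, 0.003]
force: [0.1, -0.2, -0.8]
grip_width: 0.0141
```

```bash
python3 - <<'E'
from h import *
from station import arm
s=arm.snapshot("wrist");st=arm.sense();pickle.dump((s,st),open("s4.pkl","wb"))
go(st,(0.529,0.1403,.29),118)
print(proj(s,[(0.529,.1403,.158),(.529,.1403,.130)]))
a=crop(s,156,112,200,160,4);cv2.imwrite("pics/w4.png",cv2.convertScaleAbs(a[:600],alpha=1.2,beta=5))
E
```

```text
now [0.5293 0.1399 0.2876] yaw 117.87 F [-1.   0.7 -0.7] w 0.0138 t 7.6
shift cm [ 0.05 -0.01 -0.24] rot [-0.0019 -0.0005 -0.0023] shift in target frame [ 0.05 -0.01 -0.24] q [ 0.24  0.24  1.74  0.    1.17 -0.25]
[[260.45628768 184.5404066 ]
 [260.4868359  178.16549486]]
```

View pics/w4.png

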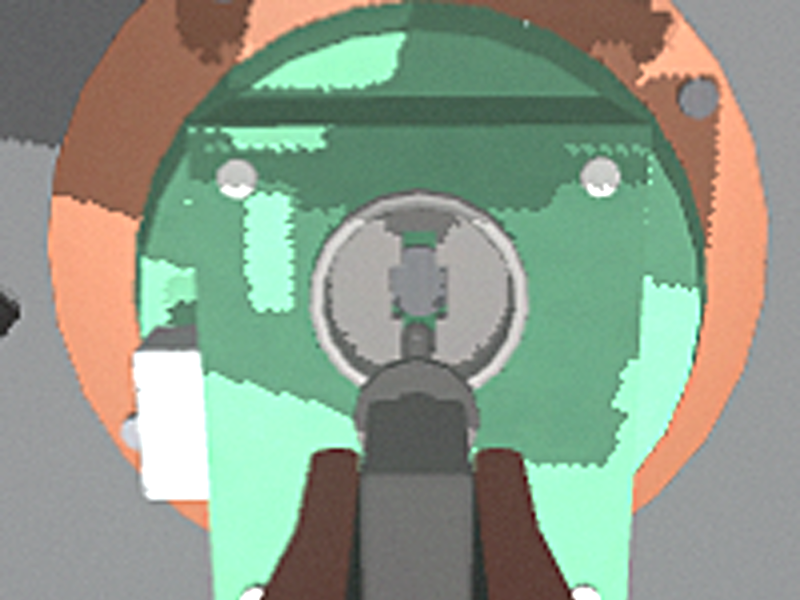

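```bash
python3 - <<'E'
from h import *
s,st=pickle.load(open("s4.pkl","rb"))
R=Ro.from_rotvec(st["ee_rot"]);z0=st["position"][2]
f=lambda p:(156+(p[0]+.5)/4-.5,112+(p[1]+.5)/4-.5)
for n,p,z in [("sl",(236,178),.1508),("sr",(600,177),.1508),("rimL",(310,293),.158),("rimR",(528,293),.158),("rimTop",(419,190),.158),("slotL",(399,275),.14),("slotR",(446,275),.14),("slotfar",(420,233),.14),("slotfar",(420,233),.12),
 ("bar l",(360,473),z0+.033),("bar r",(474,473),z0+.033),("disc l",(355,415),z0-.045),("disc r",(478,415),z0-.045),("discfront",(417,357),z0-.045),("pinL",(405,335),z0-.056),("pinR",(432,335),z0-.056),("pinfront",(418,322),z0-.057)]:
    P=onz(s,f(p),z);print(n,P.round(4),"tool mm",(R.inv().apply(P-st["position"])*1000).round(1))
E
```

```text
sl [0.4736 0.1432 0.1508] tool mm [ 28.9 -47.5 136.9]
sr [0.5568 0.1877 0.1508] tool mm [ 29.4  46.9 136.7]
rimL [0.5041 0.1266 0.158 ] tool mm [  0.  -28.3 129.6]
rimR [0.5541 0.1533 0.158 ] tool mm [  0.2  28.4 129.5]
rimTop [0.5164 0.1638 0.158 ] tool mm [ 27.1  -0.  129.6]
slotL [0.5241 0.1376 0.14  ] tool mm [  0.4  -5.4 147.6]
slotR [0.5355 0.1437 0.14  ] tool mm [  0.4   7.5 147.6]
slotfar [0.5236 0.1507 0.14  ] tool mm [ 12.2   0.3 147.6]
slotfar [0.5256 0.1469 0.12  ] tool mm [  7.9   0.3 167.6]
bar l [0.5131 0.1554 0.3206] tool mm [ 21.3  -7.1 -33. ]
bar r [0.5252 0.1618 0.3206] tool mm [ 21.4   6.5 -33. ]
disc l [0.5191 0.1331 0.2426] tool mm [ -1.3 -12.1  45. ]
disc r [0.5397 0.1441 0.2426] tool mm [-1.2 11.3 45. ]
discfront [0.5241 0.1489 0.2426] tool mm [10.4 -0.4 45. ]
pinL [0.5215 0.1486 0.2316] tool mm [11.3 -2.7 56. ]
pinR [0.5262 0.1511 0.2316] tool mm [11.3  2.6 56. ]
pinfront [0.5227 0.1519 0.2306] tool mm [13.7 -0.2 57. ]
```

{"name": "servo_tool", "arguments": {
  "motion": [
    {"translation": [-0.1,0,1],"angular": [0,0,0],"gripper": 0},
    {"translation": [0,0,2],"angular": [0,0,0],"gripper": 0},
    {"translation": [0,0,2],"angular": [0,0,0],"gripper": 0},
    {"translation": [0,0,0.3],"angular": [0,0,0],"gripper": 0},
    {"translation": [0,0,0],"angular": [0,0,0],"gripper": 0}
  ]
}}

```text
time: 8.22
position: [0.5303, 0.1391, 0.2356]
ee_rot: [-1.618, -2.692, 0.0]
force: [-0.1, -0.3, -1.3]
grip_width: 0.014
```

```bash
python3 - <<'E'
from h import *
from station import arm
S={n:arm.snapshot(n) for n in("wrist","scene")};st=arm.sense();pickle.dump((S,st),open("s5.pkl","wb"))
go(st,(0.529,0.1403,.29),118)
a=crop(S["wrist"],200,100,120,120,5);b=crop(S["scene"],285,60,40,120,5)
cv2.imwrite("pics/w5.png",cv2.convertScaleAbs(np.hstack([a,b]),alpha=1.2,beta=5))
E
```

```text
now [0.5307 0.1392 0.2363] yaw 118.0 F [-0.4  0.  -0.2] w 0.0138 t 8.32
shift cm [ 0.17 -0.09 -5.37] rot [ 0.0011  0.0003 -0.    ] shift in target frame [ 0.18 -0.1  -5.37] q [ 0.23  0.29  1.79  0.    1.06 -0.25]
```

View pics/w5.png

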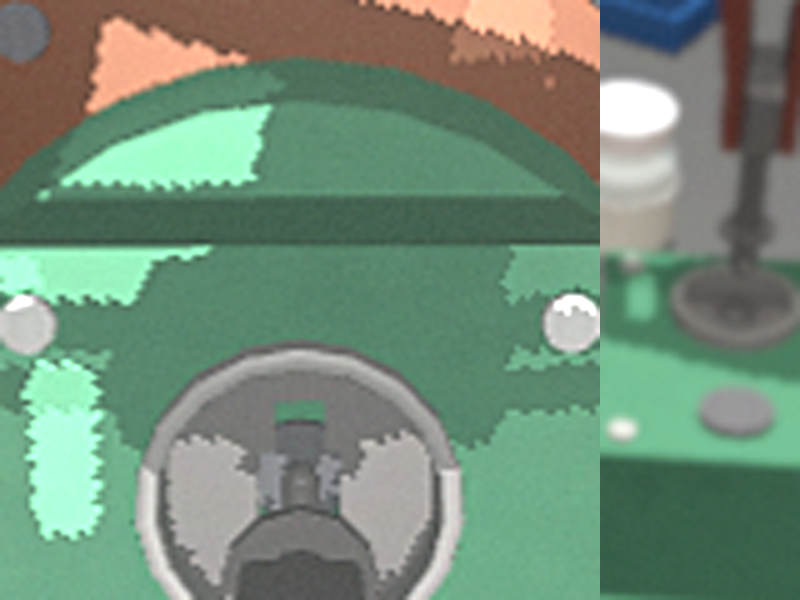

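```bash
python3 - <<'E'
from h import *
S,st=pickle.load(open("s5.pkl","rb"));s=S["wrist"]
R=Ro.from_rotvec(st["ee_rot"]);z0=st["position"][2]
f=lambda p:(200+(p[0]+.5)/5-.5,100+(p[1]+.5)/5-.5)
L=[("sl",(26,324),.1508),("sr",(572,322),.1508)]
for z in(.158,.152): L+=[("rimL",(137,510),z),("rimR",(463,510),z),("rimTop",(300,345),z)]
for z in(.148,.14,.13,.12): L+=[("slotL",(275,411),z),("slotR",(326,411),z),("opL",(259,470),z),("opR",(342,470),z),("slotfar",(300,403),z)]
L+=[("pinL",(287,485),z0-.056),("pinR",(316,485),z0-.056),("pinfront",(300,465),z0-.057),("discfront",(300,506),z0-.045)]
for n,p,z in L:
    P=onz(s,f(p),z);print(n,round(z,4),P.round(4),"tool mm",(R.inv().apply(P-st["position"])*1000).round(1))
E
```

```text
sl 0.1508 [0.4737 0.1434 0.1508] tool mm [ 30.5 -48.4  85.5]
sr 0.1508 [0.5568 0.188  0.1508] tool mm [30.9 45.9 85.6]
rimL 0.158 [0.5053 0.1246 0.158 ] tool mm [ -1.  -29.4  78.3]
rimR 0.158 [0.5553 0.1512 0.158 ] tool mm [-0.9 27.3 78.3]
rimTop 0.158 [0.5166 0.1637 0.158 ] tool mm [28.2 -1.1 78.3]
rimL 0.152 [0.5056 0.1225 0.152 ] tool mm [ -3.  -30.1  84.3]
rimR 0.152 [0.5568 0.1498 0.152 ] tool mm [-2.9 28.  84.4]
rimTop 0.152 [0.5172 0.1626 0.152 ] tool mm [27.  -1.1 84.3]
slotL 0.148 [0.5192 0.1492 0.148 ] tool mm [14.2 -5.5 88.3]
slotR 0.148 [0.5272 0.1535 0.148 ] tool mm [14.2  3.5 88.3]
opL 0.148 [0.5218 0.1382 0.148 ] tool mm [ 3.3 -8.5 88.3]
opR 0.148 [0.5349 0.1452 0.148 ] tool mm [ 3.3  6.4 88.3]
slotfar 0.148 [0.5225 0.1526 0.148 ] tool mm [15.7 -1.1 88.3]
slotL 0.14 [0.5201 0.1473 0.14  ] tool mm [12.2 -5.7 96.3]
slotR 0.14 [0.5283 0.1517 0.14  ] tool mm [12.2  3.6 96.3]
opL 0.14 [0.5227 0.1359 0.14  ] tool mm [ 0.9 -8.7 96.3]
opR 0.14 [0.5363 0.1432 0.14  ] tool mm [ 0.9  6.7 96.3]
slotfar 0.14 [0.5234 0.1508 0.14  ] tool mm [13.7 -1.1 96.3]
slotL 0.13 [0.5211 0.1449 0.13  ] tool mm [  9.6  -5.9 106.3]
slotR 0.13 [0.5296 0.1495 0.13  ] tool mm [  9.6   3.8 106.3]
opL 0.13 [0.5238 0.1331 0.13  ] tool mm [ -2.1  -9.1 106.3]
opR 0.13 [0.5379 0.1406 0.13  ] tool mm [ -2.1   6.9 106.3]
slotfar 0.13 [0.5245 0.1486 0.13  ] tool mm [ 11.2  -1.2 106.3]
slotL 0.12 [0.5221 0.1426 0.12  ] tool mm [  7.   -6.1 116.3]
slotR 0.12 [0.531  0.1473 0.12  ] tool mm [  7.    3.9 116.3]
opL 0.12 [0.5249 0.1303 0.12  ] tool mm [ -5.1  -9.4 116.3]
opR 0.12 [0.5396 0.1381 0.12  ] tool mm [ -5.1   7.2 116.3]
slotfar 0.12 [0.5257 0.1463 0.12  ] tool mm [  8.7  -1.2 116.3]
pinL 0.1803 [0.5231 0.1471 0.1803] tool mm [10.6 -3.  56. ]
pinR 0.1803 [0.5271 0.1493 0.1803] tool mm [10.6  1.5 56. ]
pinfront 0.1793 [0.5235 0.1507 0.1793] tool mm [13.5 -1.  57. ]
discfront 0.1913 [0.5249 0.1482 0.1913] tool mm [10.7 -1.  45. ]
```

{"name": "servo_tool", "arguments": {
  "motion": [
    {"translation": [0,0,0.5],"angular": [0,0,0],"gripper": 0},
    {"translation": [0,0,0.5],"angular": [0,0,0],"gripper": 0},
    {"translation": [0,0,0.3],"angular": [0,0,0],"gripper": 0},
    {"translation": [0,0,0],"angular": [0,0,0],"gripper": 0}
  ]
}}

```text
time: 8.82
position: [0.5301, 0.1391, 0.2223]
ee_rot: [-1.617, -2.693, 0.001]
force: [0.0, -0.5, -0.5]
grip_width: 0.0138
```

{"name": "servo_tool", "arguments": {
  "motion": [
    {"translation": [0,0,0.2],"angular": [0,0,0],"gripper": 0},
    {"translation": [0,0,0.2],"angular": [0,0,0],"gripper": 0},
    {"translation": [0,0,0.2],"angular": [0,0,0],"gripper": 0},
    {"translation": [0,0,0],"angular": [0,0,0],"gripper": 0}
  ]
}}

```text
time: 9.32
position: [0.5301, 0.1391, 0.2165]
ee_rot: [-1.617, -2.693, 0.0]
force: [-0.3, 0.2, -1.3]
grip_width: 0.0138
```

{"name": "servo_tool", "arguments": {
  "motion": [
    {"translation": [0,0,0.15],"angular": [0,0,0],"gripper": 0},
    {"translation": [0,0,0.15],"angular": [0,0,0],"gripper": 0},
    {"translation": [0,0,0],"angular": [0,0,0],"gripper": 0}
  ]
}}

```text
time: 9.7
position: [0.5301, 0.1391, 0.2135]
ee_rot: [-1.618, -2.693, 0.0]
force: [0.1, -0.4, -1.7]
grip_width: 0.0142
```

{"name": "servo_tool", "arguments": {
  "motion": [
    {"translation": [0,0,0.15],"angular": [0,0,0],"gripper": 0},
    {"translation": [0,0,0.15],"angular": [0,0,0],"gripper": 0},
    {"translation": [0,0,0],"angular": [0,0,0],"gripper": 0}
  ]
}}

```text
time: 10.07
position: [0.5301, 0.1391, 0.2105]
ee_rot: [-1.617, -2.693, 0.0]
force: [0.2, -0.3, -1.0]
grip_width: 0.0141
```

{"name": "servo_tool", "arguments": {
  "motion": [
    {"translation": [0,0,0.15],"angular": [0,0,0],"gripper": 0},
    {"translation": [0,0,0.15],"angular": [0,0,0],"gripper": 0},
    {"translation": [0,0,0],"angular": [0,0,0],"gripper": 0}
  ]
}}

```text
time: 10.45
position: [0.5302, 0.1391, 0.2075]
ee_rot: [-1.617, -2.693, 0.0]
force: [-0.8, -0.2, -0.6]
grip_width: 0.0137
```

{"name": "servo_tool", "arguments": {
  "motion": [
    {"translation": [0,0,0.15],"angular": [0,0,0],"gripper": 0},
    {"translation": [0,0,0.15],"angular": [0,0,0],"gripper": 0},
    {"translation": [0,0,0],"angular": [0,0,0],"gripper": 0}
  ]
}}

```text
time: 10.82
position: [0.5301, 0.1391, 0.2045]
ee_rot: [-1.617, -2.693, 0.0]
force: [0.4, -0.5, -0.9]
grip_width: 0.0141
```

{"name": "servo_tool", "arguments": {
  "motion": [
    {"translation": [0,0,0.15],"angular": [0,0,0],"gripper": 0},
    {"translation": [0,0,0.15],"angular": [0,0,0],"gripper": 0},
    {"translation": [0,0,0],"angular": [0,0,0],"gripper": 0}
  ]
}}

```text
time: 11.2
position: [0.5302, 0.1391, 0.2015]
ee_rot: [-1.618, -2.693, 0.0]
force: [1.0, 0.0, -0.9]
grip_width: 0.0138
```

{"name": "servo_tool", "arguments": {
  "motion": [
    {"translation": [0,0,0.15],"angular": [0,0,0],"gripper": 0},
    {"translation": [0,0,0.15],"angular": [0,0,0],"gripper": 0},
    {"translation": [0,0,0],"angular": [0,0,0],"gripper": 0}
  ]
}}

```text
time: 11.58
position: [0.5304, 0.1391, 0.1989]
ee_rot: [1.618, 2.693, 0.0]
force: [-0.2, 0.2, 2.8]
grip_width: 0.0138
```

```bash
python3 - <<'E'
from h import *
from station import arm
S={n:arm.snapshot(n) for n in("wrist",)};st=arm.sense();pickle.dump((S,st),open("s6.pkl","wb"))
go(st,(0.5301,0.1391,.2),118)
a=crop(S["wrist"],200,120,120,100,6)
cv2.imwrite("pics/w6.png",cv2.convertScaleAbs(a,alpha=1.4,beta=10))
E
```

```text
now [0.5304 0.1391 0.1989] yaw 118.02 F [-0.3 -0.6  1.9] w 0.0139 t 11.62
shift cm [ 0.01 -0.03 -0.11] rot [0.0004 0.0001 0.0003] shift in target frame [ 0.01 -0.03 -0.11] q [ 0.23  0.34  1.82  0.    0.98 -0.25]
```

View pics/w6.png

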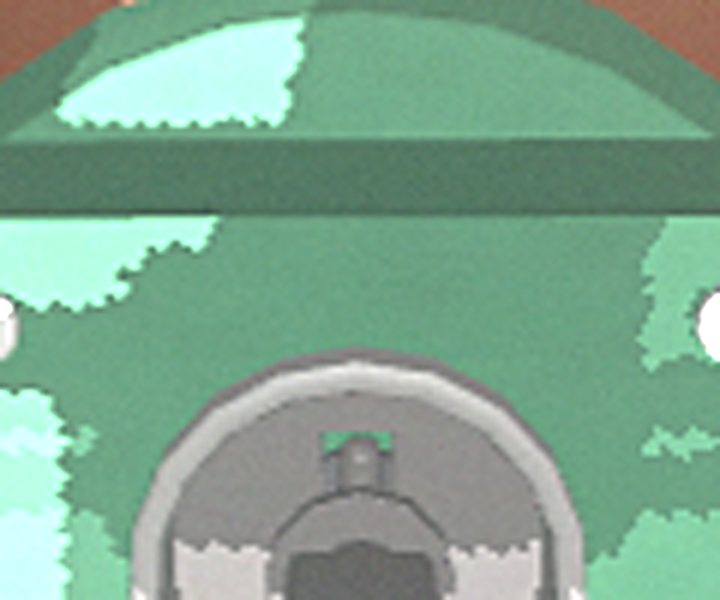

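{"name": "servo_tool", "arguments": {
  "motion": [
    {"translation": [0,0,0.1],"angular": [0,0,0],"gripper": 0},
    {"translation": [0,0,0],"angular": [0,0,0],"gripper": 0}
  ]
}}

```text
time: 11.88
position: [0.5304, 0.1391, 0.1978]
ee_rot: [1.617, 2.693, 0.0]
force: [-0.5, -1.1, 3.7]
grip_width: 0.0137
```

{"name": "servo_tool", "arguments": {
  "motion": [
    {"translation": [0,0,0.1],"angular": [0,0,0],"gripper": 0},
    {"translation": [0,0,0],"angular": [0,0,0],"gripper": 0}
  ]
}}

```text
time: 12.12
position: [0.5304, 0.1391, 0.1968]
ee_rot: [1.617, 2.693, 0.0]
force: [-1.0, -1.6, 3.6]
grip_width: 0.0137
```

{"name": "servo_tool", "arguments": {
  "motion": [
    {"translation": [0,0,0.1],"angular": [0,0,0],"gripper": 0},
    {"translation": [0,0,0.1],"angular": [0,0,0],"gripper": 0},
    {"translation": [0,0,0],"angular": [0,0,0],"gripper": 0}
  ]
}}

```text
time: 12.5
position: [0.5304, 0.1391, 0.1949]
ee_rot: [1.617, 2.693, 0.0]
force: [-0.6, -0.8, 6.4]
grip_width: 0.0138
```

{"name": "servo_tool", "arguments": {
  "motion": [
    {"translation": [0,0,0.1],"angular": [0,0,0],"gripper": 0},
    {"translation": [0,0,0],"angular": [0,0,0],"gripper": 0}
  ]
}}

```text
time: 12.75
position: [0.5305, 0.1391, 0.194]
ee_rot: [1.617, 2.693, 0.001]
force: [-0.1, -0.7, 7.3]
grip_width: 0.0137
```

{"name": "servo_tool", "arguments": {
  "motion": [
    {"translation": [0,0,0.1],"angular": [0,0,0],"gripper": 0},
    {"translation": [0,0,0],"angular": [0,0,0],"gripper": 0}
  ]
}}

```text
time: 13.0
position: [0.5305, 0.1391, 0.1931]
ee_rot: [1.617, 2.693, 0.001]
force: [-2.1, -0.7, 7.2]
grip_width: 0.0137
```

{"name": "servo_tool", "arguments": {
  "motion": [
    {"translation": [0,0,0.1],"angular": [0,0,0],"gripper": 0},
    {"translation": [0,0,0],"angular": [0,0,0],"gripper": 0}
  ]
}}

```text
time: 13.25
position: [0.5305, 0.1391, 0.1922]
ee_rot: [1.617, 2.693, 0.001]
force: [-1.9, -0.2, 8.5]
grip_width: 0.0138
```

{"name": "servo_tool", "arguments": {
  "motion": [
    {"translation": [0,0,0.05],"angular": [0,0,0],"gripper": 0},
    {"translation": [0,0,0],"angular": [0,0,0],"gripper": 0}
  ]
}}

```text
time: 13.5
position: [0.5305, 0.1392, 0.1918]
ee_rot: [1.617, 2.693, 0.001]
force: [-1.3, -0.5, 9.3]
grip_width: 0.014
```

{"name": "servo_tool", "arguments": {
  "motion": [
    {"translation": [0,0,0.05],"angular": [0,0,0],"gripper": 0},
    {"translation": [0,0,0],"angular": [0,0,0],"gripper": 0}
  ]
}}

```text
time: 13.75
position: [0.5305, 0.1392, 0.1917]
ee_rot: [1.617, 2.693, 0.001]
force: [-2.6, -1.3, 13.2]
grip_width: 0.0138
```

{"name": "servo_tool", "arguments": {
  "motion": [
    {"translation": [0,0,0.05],"angular": [0,0,0],"gripper": 0},
    {"translation": [0,0,0],"angular": [0,0,0],"gripper": 0}
  ]
}}

```text
time: 14.0
position: [0.5305, 0.1392, 0.1916]
ee_rot: [1.617, 2.693, 0.001]
force: [-4.5, -0.5, 16.9]
grip_width: 0.0141
```

{"name": "servo_tool", "arguments": {
  "motion": [
    {"translation": [0,-0.02,-0.06],"angular": [0,0,0],"gripper": 0},
    {"translation": [0,0,0],"angular": [0,0,0],"gripper": 0}
  ]
}}

```text
time: 14.25
position: [0.5305, 0.1391, 0.1917]
ee_rot: [1.617, 2.692, 0.001]
force: [-2.0, -0.5, 10.5]
grip_width: 0.0137
```

{"name": "servo_tool", "arguments": {
  "motion": [
    {"translation": [0,0,0],"angular": [0,0,0.08],"gripper": 0},
    {"translation": [0,0,0],"angular": [0,0,0.1],"gripper": 0},
    {"translation": [0,0,0],"angular": [0,0,0],"gripper": 0}
  ]
}}

```text
time: 14.62
position: [0.5307, 0.1392, 0.1917]
ee_rot: [1.854, 2.535, 0.002]
force: [-2.0, 0.2, 10.4]
grip_width: 0.0139
```

```bash
python3 - <<'E'
from h import *
from station import arm
st=arm.sense();go(st,(0.5305,0.1392,.1917),28);print(st["torque"],Ro.from_rotvec(st["ee_rot"]).inv().apply(st["force"]))
E
```

```text
now [0.5307 0.1392 0.1917] yaw 107.64 F [-2.   0.2 10.4] w 0.0139 t 14.62
shift cm [ 0.01 -0.02 -0.  ] rot [ 1.40e-03 -1.10e-03  1.39e+00] shift in target frame [-0.02 -0.01 -0.  ] q [ 0.23  0.35  1.83  0.    0.96 -0.07]
[-0.10636497  0.236853   -0.05177053] [  0.82496308  -1.77676709 -10.45154057]
```

{"name": "servo_tool", "arguments": {
  "motion": [
    {"translation": [0,0,0.01],"angular": [0,0,0.12],"gripper": 0},
    {"translation": [0,0,0],"angular": [0,0,0.12],"gripper": 0},
    {"translation": [0,0,0],"angular": [0,0,0.12],"gripper": 0},
    {"translation": [0,0,0],"angular": [0,0,0],"gripper": 0}
  ]
}}

```text
time: 15.12
position: [0.5311, 0.1392, 0.1917]
ee_rot: [2.278, 2.162, 0.003]
force: [-0.7, 0.3, 10.0]
grip_width: 0.0139
```

{"name": "servo_tool", "arguments": {
  "motion": [
    {"translation": [0,0,0],"angular": [0,0,0.12],"gripper": 0},
    {"translation": [0,0,0],"angular": [0,0,0.12],"gripper": 0},
    {"translation": [0,0,0],"angular": [0,0,0.12],"gripper": 0},
    {"translation": [0,0,0],"angular": [0,0,0],"gripper": 0}
  ]
}}

```text
time: 15.62
position: [0.5312, 0.1392, 0.1917]
ee_rot: [2.628, 1.719, 0.004]
force: [-0.2, -0.3, 9.4]
grip_width: 0.0139
```

```bash
python3 - <<'E'
from h import *
from station import arm
st=arm.sense();go(st,(0.5305,0.1392,.1917),28);print(st["torque"],Ro.from_rotvec(st["ee_rot"]).inv().apply(st["force"]))
E
```

```text
now [0.5312 0.1392 0.1917] yaw 66.38 F [-0.2 -0.3  9.4] w 0.0139 t 15.62
shift cm [-0.03 -0.07 -0.  ] rot [ 0.0017 -0.0023  0.6698] shift in target frame [-0.07 -0.03 -0.  ] q [ 0.23  0.35  1.83 -0.    0.96  0.65]
[-0.05416764 -0.04398126  0.04039697] [-0.35214926 -0.01722802 -9.3974082 ]
```

{"name": "servo_tool", "arguments": {
  "motion": [
    {"translation": [0,0,0.01],"angular": [0,0,0.12],"gripper": 0},
    {"translation": [0,0,0],"angular": [0,0,0.12],"gripper": 0},
    {"translation": [0,0,0],"angular": [0,0,0.12],"gripper": 0},
    {"translation": [0,0,0],"angular": [0,0,0],"gripper": 0}
  ]
}}

```text
time: 16.12
position: [0.5314, 0.1392, 0.1917]
ee_rot: [2.894, 1.221, 0.005]
force: [0.9, -0.4, 9.8]
grip_width: 0.0142
```

{"name": "servo_tool", "arguments": {
  "motion": [
    {"translation": [0,0,0],"angular": [0,0,0.12],"gripper": 0},
    {"translation": [0,0,0],"angular": [0,0,0.12],"gripper": 0},
    {"translation": [0,0,0],"angular": [0,0,0.06],"gripper": 0},
    {"translation": [0,0,0],"angular": [0,0,0],"gripper": 0}
  ]
}}

```text
time: 16.62
position: [0.5314, 0.1392, 0.1917]
ee_rot: [3.044, 0.776, 0.005]
force: [0.0, -0.4, 10.2]
grip_width: 0.0136
```

```bash
python3 - <<'E'
from h import *
from station import arm
st=arm.sense();go(st,(0.5305,0.1392,.1917),28);print(st["torque"],Ro.from_rotvec(st["ee_rot"]).inv().apply(st["force"]))
E
```

```text
now [0.5314 0.1392 0.1917] yaw 28.6 F [ 0.  -0.4 10.2] w 0.0136 t 16.62
shift cm [-0.08 -0.04  0.  ] rot [ 0.001  -0.003   0.0105] shift in target frame [-0.08 -0.04  0.  ] q [ 0.23  0.35  1.83 -0.    0.96  1.31]
[-0.04246842 -0.0227635  -0.02183428] [ -0.16358616   0.3900436  -10.18591075]
```

{"name": "servo_tool", "arguments": {
  "motion": [
    {"translation": [0,0,0],"angular": [0,0,0.02],"gripper": 0},
    {"translation": [0,0,-0.1],"angular": [0,0,0],"gripper": 0},
    {"translation": [0,0,-0.1],"angular": [0,0,0],"gripper": 0},
    {"translation": [0,0,-0.1],"angular": [0,0,0],"gripper": 0},
    {"translation": [0,0,0],"angular": [0,0,0],"gripper": 0}
  ]
}}

```text
time: 17.25
position: [0.5313, 0.1392, 0.1944]
ee_rot: [3.051, 0.746, 0.004]
force: [-0.0, 0.1, 6.9]
grip_width: 0.0139
```

{"name": "servo_tool", "arguments": {
  "motion": [
    {"translation": [0,0,-0.1],"angular": [0,0,0],"gripper": 0},
    {"translation": [0,0,-0.07],"angular": [0,0,0],"gripper": 0},
    {"translation": [0,0,0],"angular": [0,0,0],"gripper": 0}
  ]
}}

```text
time: 17.62
position: [0.5312, 0.1392, 0.1959]
ee_rot: [3.051, 0.746, 0.004]
force: [1.9, 0.1, 5.4]
grip_width: 0.0137
```

{"name": "servo_tool", "arguments": {
  "motion": [
    {"translation": [0,0,-0.07],"angular": [0,0,0],"gripper": 0},
    {"translation": [0,0,0],"angular": [0,0,0],"gripper": 0}
  ]
}}

```text
time: 17.88
position: [0.5311, 0.1392, 0.1964]
ee_rot: [3.051, 0.746, 0.004]
force: [1.9, 0.3, 4.5]
grip_width: 0.0136
```

```bash
python3 - <<'E'
from h import *
from station import arm
st=arm.sense();go(st,(0.5305,0.1392,.1967),28);print(st["torque"],Ro.from_rotvec(st["ee_rot"]).inv().apply(st["force"]))
E
```

```text
now [0.5311 0.1392 0.1964] yaw 27.49 F [1.9 0.3 4.5] w 0.0136 t 17.88
shift cm [-0.05 -0.03 -0.03] rot [ 0.0007 -0.0022 -0.0088] shift in target frame [-0.05 -0.03 -0.03] q [ 0.23  0.34  1.82 -0.    0.97  1.33]
[ 0.03698359 -0.66209343  0.01879632] [ 1.80711875  0.63194331 -4.47770507]
```

{"name": "servo_tool", "arguments": {
  "motion": [
    {"translation": [0,0,-0.07],"angular": [0,0,0],"gripper": 0},
    {"translation": [0,0,0],"angular": [0,0,0],"gripper": 0}
  ]
}}

```text
time: 18.12
position: [0.5309, 0.1391, 0.1968]
ee_rot: [3.052, 0.746, 0.003]
force: [3.9, 0.9, 2.2]
grip_width: 0.0136
```

{"name": "servo_tool", "arguments": {
  "motion": [
    {"translation": [0,0,-0.06],"angular": [0,0,0],"gripper": 0},
    {"translation": [0,0,0],"angular": [0,0,0],"gripper": 0}
  ]
}}

```text
time: 18.38
position: [0.5307, 0.1391, 0.197]
ee_rot: [3.052, 0.746, 0.002]
force: [6.3, 0.8, -2.3]
grip_width: 0.014
```

{"name": "servo_tool", "arguments": {
  "motion": [
    {"translation": [0,0,0.06],"angular": [0,0,0],"gripper": 0},
    {"translation": [0,0,0],"angular": [0,0,0],"gripper": 0},
    {"translation": [0,0,0],"angular": [0,0,0],"gripper": 0.2},
    {"translation": [0,0,0],"angular": [0,0,0],"gripper": 0.3},
    {"translation": [0,0,0],"angular": [0,0,0],"gripper": 0.4},
    {"translation": [0,0,0],"angular": [0,0,0],"gripper": 0.4},
    {"translation": [0,0,0],"angular": [0,0,0],"gripper": 0.5},
    {"translation": [0,0,0],"angular": [0,0,0],"gripper": 0.5}
  ]
}}

```text
time: 19.38
position: [0.53, 0.139, 0.1967]
ee_rot: [-3.052, -0.746, 0.0]
force: [0.0, 0.3, -0.7]
grip_width: 0.0436
```

```bash
python3 - <<'E'
from h import *
from station import arm
S={n:arm.snapshot(n) for n in("wrist","scene")};st=arm.sense();pickle.dump((S,st),open("s7.pkl","wb"))
go(st,(0.5305,0.1392,.1967),28)
a=crop(S["wrist"],190,120,130,150,4);b=crop(S["scene"],290,70,50,120,5)
cv2.imwrite("pics/w7.png",cv2.convertScaleAbs(np.hstack([a,b]),alpha=1.4,beta=10))
E
```

```text
now [0.53   0.139  0.1967] yaw 27.49 F [-0.  -0.4 -0.4] w 0.0438 t 19.48
shift cm [ 0.05  0.   -0.  ] rot [-0.      0.     -0.0089] shift in target frame [ 0.05  0.   -0.  ] q [0.23 0.34 1.82 0.   0.98 1.33]
```

View pics/w7.png

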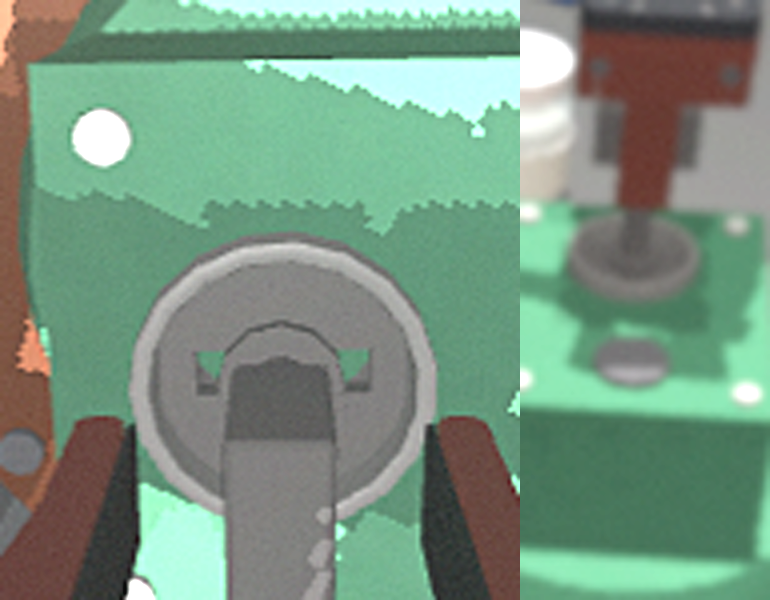

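{"name": "servo_tool", "arguments": {
  "motion": [
    {"translation": [0,0,0],"angular": [0,0,0],"gripper": 0.6},
    {"translation": [0,0,-1],"angular": [0,0,0],"gripper": 0.6},
    {"translation": [0,0,-2],"angular": [0,0,0],"gripper": 0.6},
    {"translation": [0,0,-3],"angular": [0,0,0],"gripper": 0.6},
    {"translation": [0,0,-3],"angular": [0,0,0],"gripper": 0.6},
    {"translation": [0,0,-2],"angular": [0,0,0],"gripper": 0.6},
    {"translation": [0,0,-1],"angular": [0,0,0],"gripper": 0.6},
    {"translation": [0,0,0],"angular": [0,0,0],"gripper": 0.6}
  ]
}}

```text
time: 20.48
position: [0.5303, 0.1391, 0.3173]
ee_rot: [-3.052, -0.747, -0.002]
force: [-0.7, -0.2, -0.3]
grip_width: 0.0525
```

```bash
python3 - <<'E'
from h import *
from station import arm
S={n:arm.snapshot(n) for n in("wrist","scene")};st=arm.sense();pickle.dump((S,st),open("s8.pkl","wb"))
go(st,(0.5305,0.1392,.1967),28)
a=crop(S["wrist"],150,120,200,200,3);b=crop(S["scene"],290,70,50,150,4)
cv2.imwrite("pics/w8.png",cv2.convertScaleAbs(np.hstack([a,b]),alpha=1.4,beta=10))
E
```

```text
now [0.5296 0.1389 0.316 ] yaw 27.49 F [-0.3 -0.1  0.7] w 0.0524 t 20.57
shift cm [ 0.11  0.02 11.93] rot [-0.0003  0.0012 -0.0089] shift in target frame [9.000e-02 1.000e-02 1.193e+01] q [ 0.23  0.21  1.71 -0.    1.23  1.33]
```

View pics/w8.png

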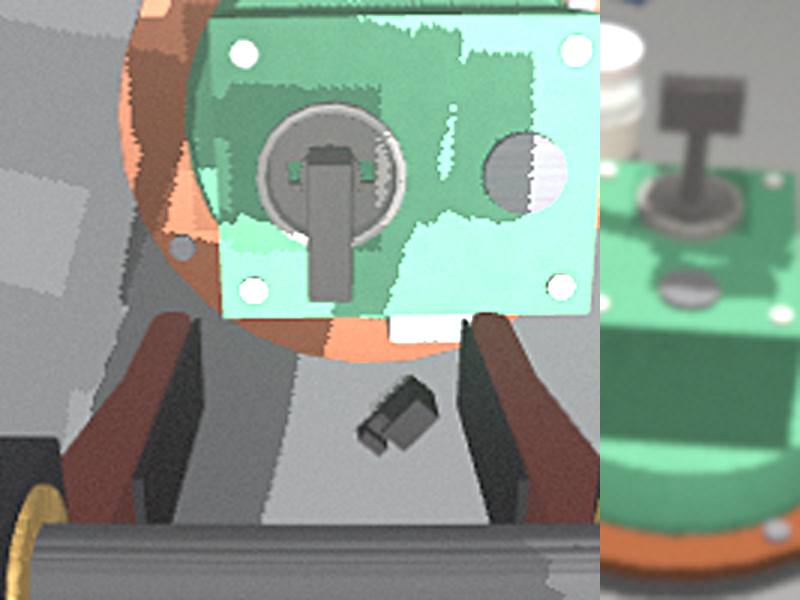

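The stud is standing upright and free of the gripper at about (330,220). Its bar lies across the slot at (290–375,170), which is the locked orientation. I'm handing in.

```bash
python3 -c "
from station import arm
print(arm.finish_job())"
```

```text
the job is handed in; nothing more can be done
None
```

The stud is standing locked in the well and the gripper is clear. I handed the job in at about 20.6 s of the 64 s allowed.

- **Insertion:** I lifted the stud out of the bracket, turned it into line with the slot and lowered it by feel. The foot met the spring at TCP height 0.199 m, and the shoulder bottomed at 0.1917 m. The push peaked at about 17 N against the 36 N limit.
- **Turn and lock:** I eased the push to about 10 N and made the quarter turn clockwise. Letting up, the stud rose 5 mm and then resisted a light pull, with the vertical force falling to –2.3 N, so it is in the pockets.
- **Odd reading:** during that light pull there was a sideways force of about 6 N that I did not explain. It was gone once the gripper let go.
- **Last look:** the wrist and scene pictures show the stud upright and free, with its bar across the slot. My moves stayed clear of the small parts. The clip in the last picture looked undisturbed, but I did not compare positions before and after or check the other parts.

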